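# Press a pellet and hold the press guard open

## Task

Press the sample in the little hydraulic pellet press: with its clear guard shut, give the pump lever at least three full strokes, each all the way down and all the way back up. Then lift the guard by its handle to 60 degrees from shut and hold it there, still, so that a colleague can lift out the die; it drops shut if let go, so finish while holding it in the fingers. Leave everything else on the bench where it stands.

Things in the scene. Friction and masses are not known exactly. Their poses are not given: they have to be found in the camera images.
- press: Small hydraulic pellet press, fixed. Grey base plate (in its frame x -135..165, y -215..105 mm, 25 high), white open-topped chamber 146 x 160 mm, 110 high, steel die inside, reservoir 100 high behind; pump block 100 high at its right (-y). Origin on the bench under the chamber; -x is the front, roughly towards the robot, where guard handle and lever point; z up.
- guard (a joint): Guard angle, rad: 0 shut (level on the chamber), grows as its front edge is lifted, stop at 1.4; 60 degrees = 1.047. Clear pane in an aluminium frame, 155 mm long, 166 wide, 9 thick, about 0.35 kg, hinged along its rear edge. Weight and a weak spring shut it from any angle; holding it takes about 2 to 7 N at the handle.
- guard_hinge (a point): Middle of the guard's hinge axis, which runs along the press's y axis; 118 mm above the bench; in the press frame at x +75, y 0 mm.
- guard_bar (a point): Centre of the guard's handle: round steel bar, 16 mm diameter, 106 long along the press's y, in front of the guard's front edge on two 10 mm stems, 46 mm either side of the centre. 205 mm from the hinge axis, in the pane's plane; 118 mm above the bench shut, 296 at 60 degrees. Turns between fingers that pinch it from above.
- guard_gap (a point): Middle of the open gap between handle bar and guard frame, 26 mm behind the bar's centre (moves with the guard). The gap is 42 mm long and 82 mm wide between the stems; below it, shut, only the base plate 25 mm high. One finger goes down here: open the fingers to no more than about 40 mm.
- lever (a joint): Pump lever angle, rad: 0 at rest, up against its stop (rising 45 degrees from level, towards the front); grows as it is pushed down, 0.75 fully down at its stop (nearly level). A full stroke goes past 0.64 and back below 0.10. A spring lifts it again by itself; pushing takes about 4 N at the top, 8 N at the bottom, at the bar.
- lever_pivot (a point): Lever's pivot axis (along the press's y axis), 70 mm above the bench; in the press frame at x +20, y -170 mm.
- lever_bar (a point): Centre of the lever's black rubber cross bar: round, 24 mm diameter, 90 long along the press's y, on the end of a 14 mm steel rod, 170 mm from the pivot. At rest 120 mm in front of the pivot and 190 above the bench; fully down 170 in front and 76 above. Can be pushed from above with shut fingers following its arc.
- tube_rack: Steel wire rack with test tubes, 164 x 74 mm, 145 mm high, loose, left of the press; leave alone. Origin under its centre.
- reagent_bottle: Amber glass bottle, 64 mm diameter, 130 mm high, loose, right of the press; leave alone. Origin under its centre.
- salt_jar: Low black jar, 48 mm diameter, 42 mm high, loose, in front of the press; leave alone. Origin under its centre.
- mortar: White bowl-shaped mortar, 72 mm diameter, 36 mm high, loose, in front of the press; leave alone. Origin under its centre.
- spatula: Thin steel laboratory spatula, 160 mm long with a small flat blade at each end, loose, lying flat on the left; leave alone. Origin under its middle.
- glove_box: Cardboard box 230 x 120 x 85 mm, loose, on the right; leave alone. Origin under its centre.
- beaker: Glass beaker, 68 mm diameter, 85 mm high, loose, on the right; leave alone. Origin under its centre.

How it is judged:
On the way, in this order (a step that is already met when the one before it is completed fails the run):
1. the pump lever is pushed all the way down for the first stroke, guard shut (value of joint lever above 0.64 rad and value of joint guard below 0.12 rad), for 0.05 s.
2. the lever has come all the way back up after the first stroke, guard shut (value of joint lever below 0.1 rad and value of joint guard below 0.12 rad), for 0.05 s.
3. the pump lever is pushed all the way down for the second stroke, guard shut (all of step 1), for 0.05 s.
4. the lever has come all the way back up after the second stroke, guard shut (all of step 2), for 0.05 s.
5. the pump lever is pushed all the way down for the third stroke, guard shut (all of step 3), for 0.05 s.
6. the lever has come all the way back up after the third stroke, guard shut (all of step 4), for 0.05 s.
7. the guard is held by the fingers, open at 60 degrees (53 to 67) (value of joint guard between 0.925 and 1.17 rad and contact force between the fingers and guard above 0.7 N), for 0.5 s.
At the end, for the whole second after the job is handed in: The program ends holding: the guard is at 60 degrees from shut, give or take 7 (0.925 to 1.17 rad), its handle over 270 mm above the bench, still (under 0.1 rad/s), carried by the fingers (contact over 0.7 N), and the pump lever is back up (below 0.10 rad) (all of step 7 and velocity of joint guard between -0.1 and 0.1 rad/s and height (world z) of guard_bar above 0.27 m and value of joint lever below 0.1 rad); the arm keeps its last pose, push and grip.
It fails at once if the lever is pumped (past 0.3 rad) while the guard is open (past 0.2 rad) (value of joint lever above 0.3 rad and value of joint guard above 0.2 rad).
It fails at once if one of the loose things on the bench is moved more than 30 mm (distance of any of tube_rack, reagent_bottle, salt_jar, mortar, spatula, glove_box, beaker from where it was at the start of the episode above 0.03 m).
It also fails if it takes over 69 s, if anything falls off the work surface, if the arm or the gripper's body presses on something with over 40 N, if the wrist force passes 120 N, or if a joint passes its speed limit or range.

## Robot

A 7-joint arm with a two-finger parallel gripper is mounted at the origin on the work surface. World frame = base frame: x ahead of the robot, y to its left, z up, the work surface at z = 0. Lengths are in m, angles in rad, forces in N, time in s.
With the tool pointing down it reaches from about 0.425 to 0.925 m from the base axis. Payload 6.8 kg.
Tool frame: the origin (TCP) lies where the fingers leave the gripper's body, on its centre line; the fingertips stand 73 mm ahead of it and the grasp point (between the pads) lies 54 mm ahead of it; z points along the fingers, y is the line along which they close (so a half turn about z gives the same grasp; the last joint's range is limited). The gripper opens to 85 mm and grips with 20 to 120 N. Pads are 22 mm wide; open, the fingers measure 114 mm over their backs; the gripper's body (76 mm by 85 mm) begins 54 mm behind the grasp point. The pads swing forward as they close: fully open they stand 13 mm farther back than shut.
Start: joints at [1.11, 0.477, 0.022, 1.555, -0.011, 1.109, -0.083], TCP at [0.233, -0.633, 0.304] pointing down, gripper open.
Joint ranges: [-2.96, 2.96], [-0.34, 2.1], [-1.41, 1.46], [0.24, 2.44], [-1.37, 4.51], [0.17, 1.92], [-2.96, 2.96]. Speed limits (rad/s): [2.39, 2.39, 3.14, 3.14, 3.14, 3.14, 3.14].

## Interface

Orientations are given as a rotation vector (axis times angle).
In Python, from bench import r, imaging, sensors, ticket gives the robot as it stands (r), with the cameras (imaging), the readings (sensors) and the job (ticket).
- The arm moves only by the shell command python3 drive.py 'ROWS' [OPENING] [FORCE]. ROWS is rows parted by semicolons, their numbers by spaces, 1 to 5 of them, each of 6 numbers: dx, dy, dz in m, then a rotation vector rx, ry, rz in rad; each row is the pose to reach, as a shift and turn from the pose commanded when the command began, along the tool's axes at that moment; what a row does not reach only later rows make up. A row lasts 1/10 s, in which the tool goes at most 0.05 m and 0.15 rad, less where a joint would pass 70% of its speed; a pose out of reach is approached as far as the arm can. OPENING is the finger opening in m, set as the command begins (- or left out keeps the last). The fingers move at their own pace and stop on an object; FORCE is the grip in N (left out, the last holds). Time passes only in rows, so rows that do not move let the fingers close. It prints the time, the measured TCP pose, the force, the opening and the grip force at its end.
- sensors.get_obs(): the state, without advancing time (a new reading comes with each control period).
- imaging.grab_frame(name): name is "scene" or "top"; returns (picture, depth): 400x640x3 uint8, blue, green, red; 400x640 float32, m along the optical axis (not along the pixel's ray), 0 where there is no reading.
- imaging.camera_info(name): a dict with "camera_matrix" (3x3 intrinsics, pixels), "R" (3x3) and "t" (3): a world point X has camera coordinates R X + t. Camera axes: x right, y down, z forward; pixel columns grow to the right and rows downward; lengths in m; the calibration is good to about 2 mm. A picture is of the moment at which its call begins. camera_info takes no time and is no camera call.
- ticket.hand_in(): hands the job in; it is judged then, once.
The state is a dict: "clock": time; "joints": joint angles; "qvel": joint speeds; "tau": joint torques, N m; "tcp_pos": TCP position; "orientation": TCP orientation; "contact_force": force on the tool from outside, world axes, zero at the start; "moment": the same for the moment, N m; "grip_width": finger opening in m; "gripper_force": force on a finger pad.
Only numpy, scipy, OpenCV 4.12 (cv2) and the standard library are available. Lean on these libraries where they do the work, as an engineer would, in place of code of your own. Each camera call takes 0.05 s, during which the arm holds its last target. There are 200 camera calls.

## Working session

There is one attempt and no reset: what is moved stays moved. The work goes in short steps, Python scripts to look and compute and a shell command to move; the robot and the scene stay as the last step left them, time stands still between calls to the robot, and variables do not carry over. Pictures are saved under pics/ and viewed, at most 10 in all, crops included, and the job is handed in when it is done.

```bash
ls; mkdir -p pics
python3 - <<'E'
from bench import r, imaging, sensors, ticket
import cv2,numpy as np
o=sensors.get_obs();print({k:np.round(v,3) for k,v in o.items()})
for n in("scene","top"):
    p,d=imaging.grab_frame(n);cv2.imwrite(f"pics/{n}0.png",p);np.save(f"pics/{n}0.npy",d)
    c=imaging.camera_info(n);print(n,c)
E
```

```text
bench.py
drive.py
pics
{'clock': np.float64(0.0), 'joints': array([ 1.11 ,  0.478,  0.022,  1.556, -0.012,  1.109, -0.083]), 'qvel': array([ 0.   , -0.001,  0.   , -0.002, -0.   , -0.001, -0.002]), 'tau': array([-0.0000e+00, -5.9646e+01,  1.6070e+00, -2.8120e+01,  1.2000e-02,
        9.0000e-03, -0.0000e+00]), 'tcp_pos': array([ 0.233, -0.633,  0.303]), 'orientation': array([-3.091e+00, -5.510e-01,  1.000e-03]), 'contact_force': array([-0.225, -0.016,  0.205]), 'moment': array([ 0.011, -0.03 , -0.014]), 'gripper_force': np.float64(0.0), 'grip_width': np.float64(0.085)}
scene {'camera_matrix': array([[517.70323062,   0.        , 322.19265936],
       [  0.        , 517.70323062, 201.93625834],
       [  0.        ,   0.        ,   1.        ]]), 'R': array([[-0.84051014,  0.54174002, -0.00777526],
       [ 0.32673745,  0.49538144, -0.804885  ],
       [-0.4321867 , -0.67905448, -0.59337987]]), 't': array([ 0.46345539, -0.02191912,  1.85756758])}
top {'camera_matrix': array([[373.53338427,   0.        , 321.07013685],
       [  0.        , 373.53338427, 199.45996767],
       [  0.        ,   0.        ,   1.        ]]), 'R': array([[-7.75532896e-03, -9.99969591e-01, -8.20157646e-04],
       [-9.78901130e-01,  7.75940184e-03, -2.04187096e-01],
       [ 2.04187251e-01, -7.80684852e-04, -9.78931539e-01]]), 't': array([-0.04655155,  0.55700313,  1.18215895])}
```

View pics/scene0.png

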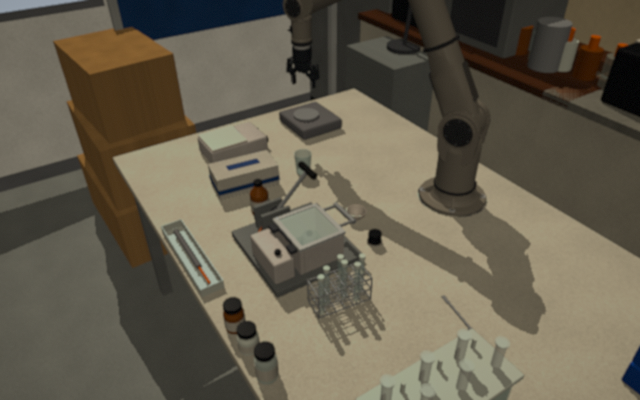

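View pics/top0.png

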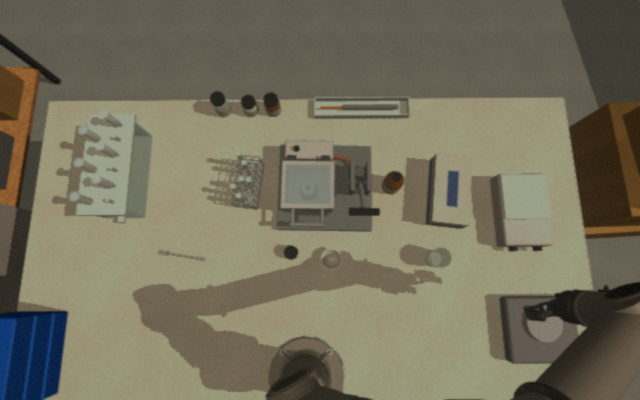

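The top view shows the press at about (308,185), the guard handle near (305,220), the lever bar near (364,211), the bottle at (394,181), the mortar at (331,258) and the jar at (291,252). I'll enlarge this area.

Run:
```python
import cv2
p=cv2.imread("pics/top0.png")[130:280,260:460]
cv2.imwrite("pics/crop.png",cv2.resize(p,None,fx=4,fy=4,interpolation=cv2.INTER_CUBIC))
```

```text
(no output)
```

View pics/crop.png

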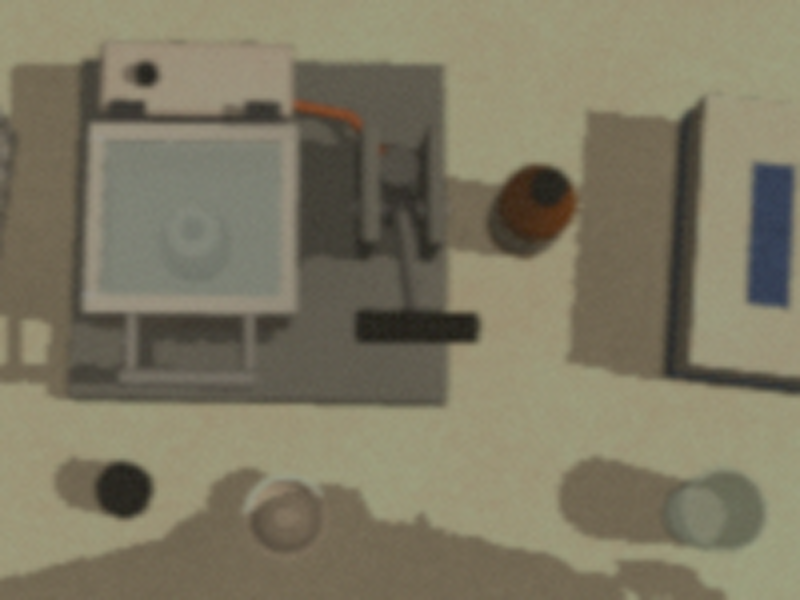

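```bash
cat > h.py <<'E'
from bench import r, imaging, sensors, ticket
import numpy as np
from scipy.spatial.transform import Rotation as Ro
C=imaging.camera_info("top");K=C["camera_matrix"];R=C["R"];t=C["t"]
def px(c,z,f=True):
    u,v=((c[0]+.5)/4-.5+260,(c[1]+.5)/4-.5+130) if f else c
    a=R.T@(np.linalg.inv(K)@[u,v,1]);o=-R.T@t
    return o+a*(z-o[2])/a[2]
def pose():
    o=sensors.get_obs();return o["tcp_pos"],Ro.from_rotvec(o["orientation"])
def rel(P,Rt):  # target pose -> row in tool axes
    p,q=pose();return np.round(q.inv().apply(np.array(P)-p),4),np.round((q.inv()*Rt).as_rotvec(),4)
E
python3 - <<'E'
from h import *
for n,c,z in [("hl",(120,378),.122),("hr",(257,378),.122),("fl",(82,312),.1225),("fr",(298,312),.1225),("rl",(88,123),.1225),("rr",(299,123),.1225),
 ("levL",(356,327),.194),("levR",(479,327),.194),("bFL",(67,396),.025),("bFR",(446,403),.025),("bRR",(443,65),.025),
 ("mortar",(285,514),.03),("jar",(124,490),.042),("beakertop",(715,510),.085),("bottle",(550,187),.13),("stemL",(132,340),.118),("stemR",(250,340),.118)]:
    print(n,np.round(px(c,z),4))
print(Ro.from_rotvec(sensors.get_obs()["orientation"]).as_matrix().round(3))
E
```

```text
hl [0.4658 0.0472 0.122 ]
hr [ 0.465 -0.059  0.122]
fl [0.518  0.0774 0.1225]
fr [ 0.5167 -0.0915  0.1225]
rl [0.6723 0.0748 0.1225]
rr [ 0.6709 -0.0946  0.1225]
levL [ 0.4919 -0.1311  0.194 ]
levR [ 0.4912 -0.2211  0.194 ]
bFL [0.4647 0.0997 0.025 ]
bFR [ 0.4563 -0.2178  0.025 ]
bRR [ 0.7543 -0.2256  0.025 ]
mortar [ 0.3652 -0.0816  0.03  ]
jar [0.385  0.0498 0.042 ]
beakertop [ 0.3629 -0.4179  0.085 ]
bottle [ 0.6141 -0.2918  0.13  ]
stemL [0.4963 0.0384 0.118 ]
stemR [ 0.4955 -0.0538  0.118 ]
[[ 0.938  0.345 -0.001]
 [ 0.346 -0.938  0.001]
 [-0.    -0.002 -1.   ]]
```

```bash
cat >> h.py <<'E'
T=Ro.from_matrix(np.array([[0,1,0],[1,0,0],[0,0,-1.]]))
E
python3 - <<'E'
from h import *
print(rel([.495,-.176,.305],T))
E
```

```text
(array([ 0.4037, -0.3384, -0.0015]), array([-1.500e-03, -9.000e-04, -1.218e+00]))
```

```bash
A="python3 drive.py"; python3 drive.py '0.038 -0.032 0 0 0 -0.115;0.076 -0.064 0 0 0 -0.23;0.114 -0.096 0 0 0 -0.345;0.152 -0.128 0 0 0 -0.46;0.19 -0.16 0 0 0 -0.575' 0 40; python3 -c "
from h import *
print(rel([.495,-.176,.305],T))"
```

```text
clock: 0.6
tcp_pos: [0.3567, -0.4156, 0.3037]
orientation: [-2.806, -1.412, 0.0]
contact_force: [0.7, 0.3, 0.2]
grip_width: 0.012
gripper_force: 0.0
(array([ 0.2748, -0.0318, -0.0013]), array([-4.000e-04, -1.000e-04, -6.384e-01]))
```

```bash
python3 drive.py '0.045 -0.005 0 0 0 -0.13;0.09 -0.01 0 0 0 -0.26;0.135 -0.015 0 0 0 -0.39;0.18 -0.02 0 0 0 -0.51;0.225 -0.025 0 0 0 -0.635' ; python3 drive.py '0 0 0 0 0 0;0 0 0 0 0 0'; python3 -c "
from h import *
print(rel([.495,-.176,.305],T), sensors.get_obs()['joints'].round(3))"
```

```text
clock: 1.1
tcp_pos: [0.4716, -0.2209, 0.3038]
orientation: [-2.225, -2.218, 0.0]
contact_force: [0.7, -0.1, -0.9]
grip_width: 0.0001
gripper_force: 0.0
clock: 1.3
tcp_pos: [0.4714, -0.2216, 0.3036]
orientation: [-2.228, -2.214, 0.0]
contact_force: [-0.1, -1.2, 0.1]
grip_width: 0.0002
gripper_force: 0.0
(array([ 0.0458,  0.0233, -0.0014]), array([-0.0006, -0.0003, -0.006 ])) [ 0.668  0.254 -0.409  1.899  0.118  1.013  0.203]
```

```bash
python3 drive.py '0.025 0.0115 0 0 0 -0.006;0.0455 0.0215 0 0 0 -0.006;0.0455 0.0215 0.0256 0 0 -0.006;0.0455 0.0215 0.0256 0 0 -0.006' ; python3 drive.py '0 -0.0166 0.0194 0 0 0;0 -0.0302 0.0409 0 0 0;0 -0.0403 0.0643 0 0 0;0 -0.0469 0.0889 0 0 0'; python3 -c "
from h import *
import cv2
p,d=imaging.grab_frame('scene');cv2.imwrite('pics/s1.png',cv2.resize(p[100:300,200:400],None,fx=3,fy=3))"
```

```text
clock: 1.7
tcp_pos: [0.491, -0.1781, 0.2757]
orientation: [-2.223, -2.214, 0.005]
contact_force: [-0.7, -1.1, -0.1]
grip_width: 0.0001
gripper_force: 0.0
clock: 2.1
tcp_pos: [0.4433, -0.1791, 0.1895]
orientation: [-2.227, -2.213, 0.006]
contact_force: [-5.8, 0.0, 8.7]
grip_width: -0.0004
gripper_force: 4.4
```

View pics/s1.png

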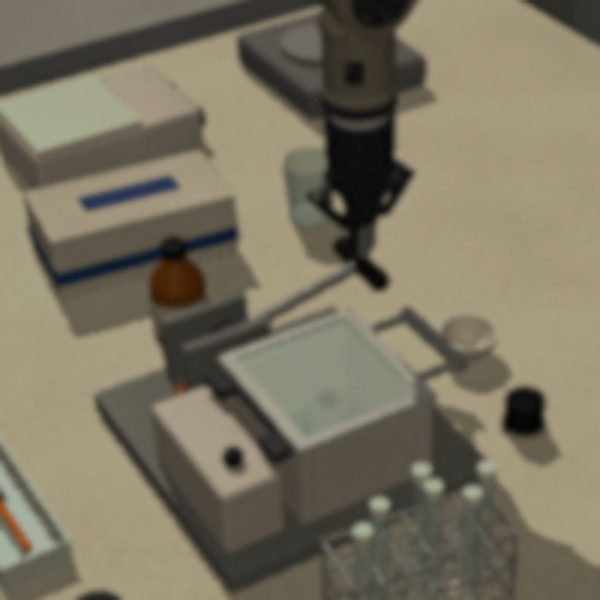

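The scene crop shows the fingertips on the lever bar at about (370,272), with the lever mostly down. I'll finish the stroke and check from the top camera.

```bash
python3 drive.py '0 0.001 0.01 0 0 0;0 0.001 0.019 0 0 0;0 0.001 0.019 0 0 0'; python3 -c "
from h import *
import cv2
p,d=imaging.grab_frame('top');cv2.imwrite('pics/t1.png',cv2.resize(p[180:260,310:410],None,fx=6,fy=6,interpolation=cv2.INTER_CUBIC))
p,d=imaging.grab_frame('scene');cv2.imwrite('pics/s2.png',cv2.resize(p[140:220,250:350],None,fx=6,fy=6,interpolation=cv2.INTER_CUBIC))
a=cv2.imread('pics/t1.png');b=cv2.imread('pics/s2.png');cv2.imwrite('pics/m.png',cv2.resize(np.hstack([a,b]),(800,320)))"
```

```text
clock: 2.45
tcp_pos: [0.4461, -0.1791, 0.1707]
orientation: [-2.227, -2.215, 0.004]
contact_force: [-5.2, -1.0, 7.9]
grip_width: 0.0001
gripper_force: 3.9
```

View pics/m.png

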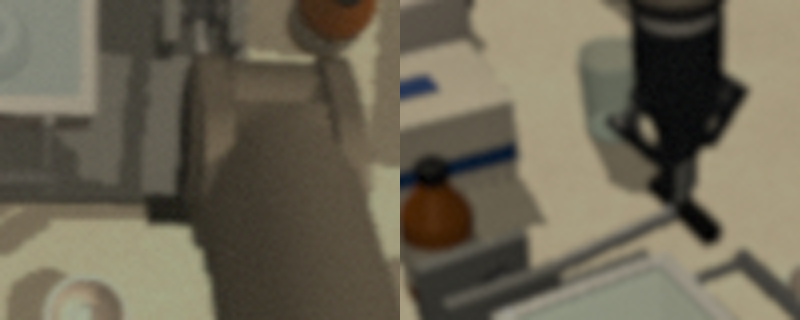

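Left panel: the bar's left end shows at about (168,210), full pixel (352,232). Right panel: the bar runs from (655,188) to (712,232) beside the fingertips. Next, working out the angle from these pixels and the depth.

```bash
python3 -c "
from h import *
for u in [(352,232),(349,232)]:
  for z in (.076,.088,.1,.12,.15): print(np.round(px(u,z,False),4))
p,d=imaging.grab_frame('top'); P,D=imaging.grab_frame('scene')
def up(n,u,v,z):
  c=imaging.camera_info(n);return c['R'].T@(np.linalg.inv(c['camera_matrix'])@[u,v,1]*z-c['t'])
for v in range(226,238): print(v,[up('top',u,v,d[v,u]).round(3).tolist() for u in (350,354)])
for (x,y) in [(706,228),(712,234),(700,220)]:
  u,v=250+(x-400)//4,140+y//4; print(u,v,up('scene',u,v,D[v,u]).round(3))
"
```

```text
[ 0.4453 -0.1493  0.076 ]
[ 0.4439 -0.1483  0.088 ]
[ 0.4424 -0.1473  0.1   ]
[ 0.4401 -0.1457  0.12  ]
[ 0.4365 -0.1432  0.15  ]
[ 0.4454 -0.1397  0.076 ]
[ 0.4439 -0.1388  0.088 ]
[ 0.4425 -0.1379  0.1   ]
[ 0.4401 -0.1364  0.12  ]
[ 0.4366 -0.1342  0.15  ]
226 [[0.472, -0.147, 0.024], [0.442, -0.142, 0.241]]
227 [[0.468, -0.147, 0.025], [0.44, -0.142, 0.236]]
228 [[0.465, -0.147, 0.026], [0.465, -0.161, 0.026]]
229 [[0.453, -0.142, 0.095], [0.452, -0.154, 0.1]]
230 [[0.448, -0.141, 0.104], [0.449, -0.154, 0.098]]
231 [[0.446, -0.141, 0.1], [0.446, -0.154, 0.097]]
232 [[0.443, -0.141, 0.095], [0.442, -0.154, 0.099]]
233 [[0.44, -0.141, 0.095], [0.44, -0.154, 0.095]]
234 [[0.436, -0.141, 0.098], [0.436, -0.154, 0.097]]
235 [[0.434, -0.142, 0.091], [0.434, -0.154, 0.089]]
236 [[0.441, -0.149, -0.0], [0.441, -0.162, -0.002]]
237 [[0.437, -0.148, 0.004], [0.437, -0.162, 0.003]]
326 197 [ 0.452 -0.129  0.097]
328 198 [ 0.444 -0.13   0.089]
325 195 [ 0.447 -0.144  0.094]
```

```bash
python3 drive.py '0 0.003 -0.018 0 0 0;0 0.008 -0.042 0 0 0;0 0.018 -0.065 0 0 0;0 0.031 -0.086 0 0 0;0 0.046 -0.113 0 0 0'; python3 drive.py '0 0 0 0 0 0;0 0 0 0 0 0;0 0 0 0 0 0;0 0 0 0 0 0'; python3 -c "
from h import *
import cv2
P,D=imaging.grab_frame('scene');cv2.imwrite('pics/s3.png',cv2.resize(P[110:240,230:390],None,fx=4,fy=4,interpolation=cv2.INTER_CUBIC))"
```

```text
clock: 3.15
tcp_pos: [0.4933, -0.1788, 0.2855]
orientation: [2.226, 2.215, -0.0]
contact_force: [0.2, 0.0, -0.2]
grip_width: -0.0
gripper_force: 0.0
clock: 3.55
tcp_pos: [0.4921, -0.1776, 0.2825]
orientation: [-2.223, -2.217, 0.002]
contact_force: [-1.1, 1.0, -0.1]
grip_width: 0.0
gripper_force: 0.0
```

View pics/s3.png

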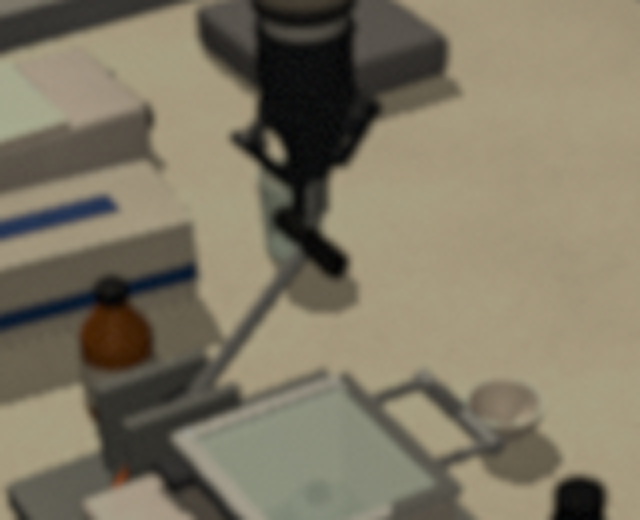

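The lever is back up, with its bar at about (310,240) under the fingertips and no load on the tool. Repeating the stroke twice with a little more depth.

```bash
python3 drive.py '0 -0.015 0.026 0 0 0;0 -0.028 0.047 0 0 0;0 -0.038 0.07 0 0 0;0 -0.045 0.094 0 0 0;0 -0.047 0.115 0 0 0'; python3 drive.py '0 0 0 0 0 0;0 0 0 0 0 0;0 0 0 0 0 0'; python3 drive.py '0 0.003 -0.019 0 0 0;0 0.008 -0.043 0 0 0;0 0.018 -0.066 0 0 0;0 0.031 -0.087 0 0 0;0 0.047 -0.115 0 0 0'; python3 drive.py '0 0 0 0 0 0;0 0 0 0 0 0;0 0 0 0 0 0;0 0 0 0 0 0'
python3 drive.py '0 -0.015 0.026 0 0 0;0 -0.028 0.047 0 0 0;0 -0.038 0.07 0 0 0;0 -0.045 0.094 0 0 0;0 -0.047 0.115 0 0 0'; python3 drive.py '0 0 0 0 0 0;0 0 0 0 0 0;0 0 0 0 0 0'; python3 drive.py '0 0.003 -0.019 0 0 0;0 0.008 -0.043 0 0 0;0 0.018 -0.066 0 0 0;0 0.031 -0.087 0 0 0;0 0.047 -0.115 0 0 0'; python3 drive.py '0 0 0 0 0 0;0 0 0 0 0 0;0 0 0 0 0 0;0 0 0 0 0 0'
```

```text
clock: 4.1
tcp_pos: [0.4428, -0.1774, 0.1671]
orientation: [-2.222, -2.215, 0.007]
contact_force: [-6.2, -0.4, 9.0]
grip_width: -0.0001
gripper_force: 4.6
clock: 4.4
tcp_pos: [0.4451, -0.1772, 0.1687]
orientation: [-2.223, -2.217, 0.003]
contact_force: [-5.9, 0.5, 7.7]
grip_width: 0.0004
gripper_force: 4.0
clock: 4.9
tcp_pos: [0.4933, -0.1772, 0.2847]
orientation: [-2.224, -2.219, -0.0]
contact_force: [-0.0, -0.7, -0.6]
grip_width: -0.0002
gripper_force: 0.0
clock: 5.3
tcp_pos: [0.4921, -0.1772, 0.2823]
orientation: [-2.222, -2.217, 0.002]
contact_force: [0.0, 0.6, 0.4]
grip_width: 0.0
gripper_force: 0.0
clock: 5.8
tcp_pos: [0.4425, -0.1773, 0.1669]
orientation: [-2.222, -2.215, 0.007]
contact_force: [-7.5, -0.5, 9.6]
grip_width: -0.0001
gripper_force: 4.5
clock: 6.1
tcp_pos: [0.4448, -0.1772, 0.1685]
orientation: [-2.222, -2.217, 0.004]
contact_force: [-5.6, 0.4, 7.8]
grip_width: 0.0002
gripper_force: 4.0
clock: 6.6
tcp_pos: [0.4931, -0.1772, 0.2844]
orientation: [-2.223, -2.219, 0.0]
contact_force: [1.3, -0.6, 0.3]
grip_width: 0.0002
gripper_force: 0.0
clock: 7.0
tcp_pos: [0.492, -0.1772, 0.2823]
orientation: [-2.222, -2.217, 0.002]
contact_force: [0.3, 0.2, 0.3]
grip_width: -0.0002
gripper_force: 0.0
```

```bash
python3 drive.py '0 0 -0.03 0 0 0;0.04 -0.008 -0.03 0 0 0;0.083 -0.016 -0.03 0 0 0;0.127 -0.024 -0.03 0 0 0;0.171 -0.0265 -0.03 0 0 0' 0.04 40; python3 drive.py '0 0 0 0 0 0;0 0 0 0 0 0;0 0 0 0 0 0'; python3 -c "
from h import *
import cv2
print(rel([.4655,-.006,.172],T))
P,D=imaging.grab_frame('top')
def up(u,v,z): return R.T@(np.linalg.inv(K)@[u,v,1]*z-t)
for v in range(218,230): print(v,[up(u,v,D[v,u]).round(3).tolist() for u in (293,320)])"
```

```text
clock: 7.5
tcp_pos: [0.4654, -0.0051, 0.3127]
orientation: [-2.224, -2.218, 0.002]
contact_force: [1.2, -0.2, 0.1]
grip_width: 0.0398
gripper_force: 0.0
clock: 7.8
tcp_pos: [0.4667, -0.0076, 0.3129]
orientation: [-2.225, -2.217, 0.002]
contact_force: [0.1, -0.5, 0.0]
grip_width: 0.0399
gripper_force: 0.0
(array([ 0.0016, -0.0011,  0.1409]), array([-0.0011,  0.0005, -0.0037]))
218 [[0.401, -0.003, 0.654], [0.401, -0.048, 0.654]]
219 [[0.399, -0.003, 0.655], [0.399, -0.048, 0.654]]
220 [[0.398, -0.003, 0.654], [0.397, -0.048, 0.658]]
221 [[0.395, -0.004, 0.657], [0.395, -0.048, 0.658]]
222 [[0.393, -0.004, 0.659], [0.393, -0.048, 0.659]]
223 [[0.392, -0.004, 0.658], [0.391, -0.048, 0.66]]
224 [[0.39, -0.004, 0.661], [0.389, -0.048, 0.662]]
225 [[0.388, -0.004, 0.661], [0.387, -0.048, 0.664]]
226 [[0.386, -0.004, 0.663], [0.386, -0.048, 0.665]]
227 [[0.385, -0.004, 0.664], [0.384, -0.048, 0.668]]
228 [[0.383, -0.004, 0.664], [0.382, -0.048, 0.667]]
229 [[0.381, -0.004, 0.664], [0.38, -0.048, 0.671]]
```

Occluded by the arm. I'll use the position found earlier: go down in two parts, watching the force, then close.

```bash
python3 drive.py '0.001 -0.001 0.04 0 0 0;0.001 -0.001 0.075 0 0 0;0.001 -0.001 0.1 0 0 0;0.001 -0.001 0.12 0 0 0'; python3 drive.py '0 0 0.01 0 0 0;0 0 0.021 0 0 0;0 0 0.021 0 0 0'; python3 drive.py '0 0 0 0 0 0;0 0 0 0 0 0;0 0 0 0 0 0;0 0 0 0 0 0;0 0 0 0 0 0' 0 40;python3 -c "
from h import *
import cv2
P,D=imaging.grab_frame('scene');cv2.imwrite('pics/s4.png',cv2.resize(P[110:240,270:430],None,fx=4,fy=4,interpolation=cv2.INTER_CUBIC))"
```

```text
clock: 8.25
tcp_pos: [0.4653, -0.0069, 0.1914]
orientation: [-2.226, -2.215, 0.003]
contact_force: [-0.7, -0.6, 0.5]
grip_width: 0.0399
gripper_force: 0.0
clock: 8.55
tcp_pos: [0.4656, -0.0058, 0.1716]
orientation: [-2.224, -2.217, 0.002]
contact_force: [0.6, -0.1, -0.8]
grip_width: 0.0401
gripper_force: 0.0
clock: 9.05
tcp_pos: [0.4667, -0.0052, 0.173]
orientation: [2.223, 2.218, 0.002]
contact_force: [1.5, -0.9, 1.8]
grip_width: 0.0146
gripper_force: 39.1
```

View pics/s4.png

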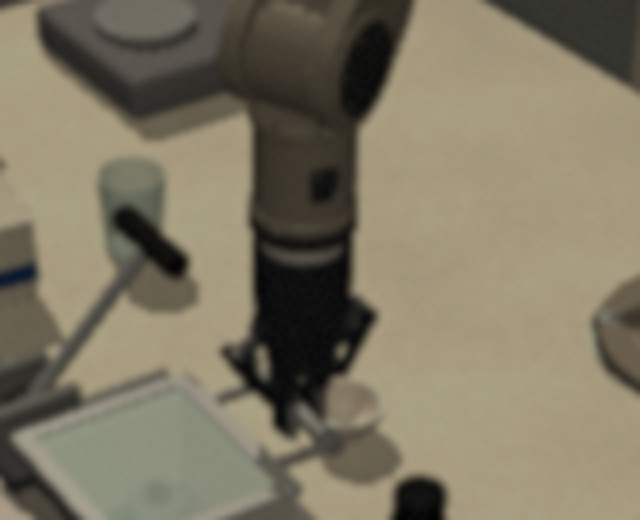

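The fingers pinch the bar at about (310,430), between the stems; the lever is up. Lifting along the arc.

```bash
python3 drive.py '0 0.001 -0.018 0 0 0;0 0.003 -0.0355 0 0 0;0 0.007 -0.053 0 0 0;0 0.0125 -0.07 0 0 0;0 0.019 -0.0865 0 0 0'; python3 drive.py '0 0.0085 -0.016 0 0 0;0 0.018 -0.031 0 0 0;0 0.029 -0.045 0 0 0;0 0.041 -0.0585 0 0 0;0 0.054 -0.0705 0 0 0'
```

```text
clock: 9.6
tcp_pos: [0.4839, -0.0056, 0.2586]
orientation: [-2.223, -2.218, 0.004]
contact_force: [3.6, -0.4, -7.4]
grip_width: 0.0145
gripper_force: 39.0
clock: 10.1
tcp_pos: [0.532, -0.0064, 0.3282]
orientation: [-2.216, -2.21, 0.027]
contact_force: [-28.5, -4.7, 20.3]
grip_width: 0.0144
gripper_force: 40.4
```

```bash
python3 drive.py '0 -0.002 -0.002 0 0 0;0 -0.002 -0.002 0 0 0';python3 -c "
from h import *
import cv2
P,D=imaging.grab_frame('scene');cv2.imwrite('pics/s5.png',cv2.resize(P[90:240,270:430],None,fx=4,fy=4,interpolation=cv2.INTER_CUBIC))"
```

```text
clock: 10.3
tcp_pos: [0.5334, -0.0065, 0.3306]
orientation: [-2.221, -2.215, 0.014]
contact_force: [-12.8, -3.0, 7.4]
grip_width: 0.0146
gripper_force: 40.1
```

View pics/s5.png

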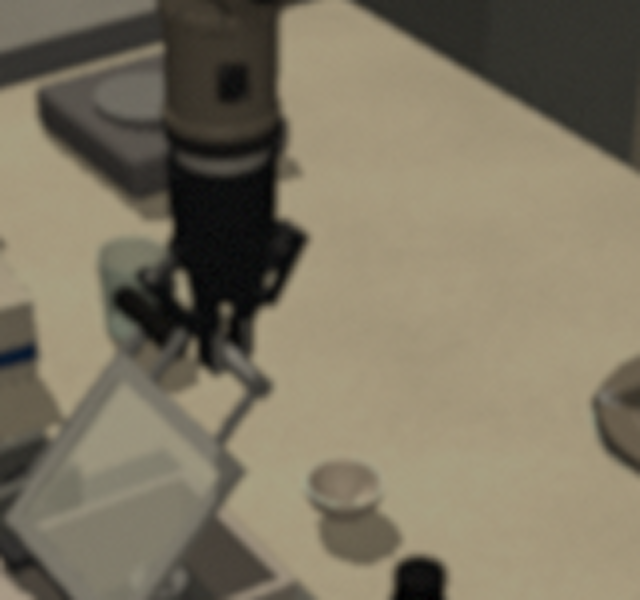

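The guard is held by its bar near (240,365), open about 50 degrees. The pane frame's front corners are at (122,362) and (235,470). Measuring the true angle by depth.

```bash
cat >> h.py <<'E'
def up(n,u,v,z):
    c=imaging.camera_info(n);return c['R'].T@(np.linalg.inv(c['camera_matrix'])@[u,v,1]*z-c['t'])
def guard():
    P,D=imaging.grab_frame('scene');out=[]
    for v in range(90,240):
        for u in range(255,360):
            if D[v,u]>0:
                x=up('scene',u,v,D[v,u])
                if .5<x[0]<.66 and -.09<x[1]<.07 and .15<x[2]<.32: out.append(x)
    return np.array(out)
E
python3 -c "
from h import *
for f in (1,):
    X=guard(); X=X[(abs(X[:,1]+.009)>.04)]
    d=X-np.array([.670,0,.118]); a=np.degrees(np.arctan2(d[:,2],-d[:,0])); L=np.hypot(d[:,0],d[:,2])
    for lo in range(60,230,20):
        m=(L>lo)&(L<lo+20); print(lo,m.sum(),np.percentile(a[m],[10,50,90]).round(1) if m.any() else '')
"
```

```text
Traceback (most recent call last):
  File "h.py", line 21, in guard
    x=up('scene',u,v,D[v,u])
  File "h.py", line 15, in up
    c=imaging.camera_info(n);return c['R'].T@(np.linalg.inv(c['camera_matrix'])@[u,v,1]*z-c['t'])
ValueError: time passes only in moves, steps and waits
```

```bash
python3 - <<'E'
s=open('h.py').read();i=s.index('def guard')
open('h.py','w').write(s[:i]+'''def guard():
    P,D=imaging.grab_frame('scene');c=imaging.camera_info('scene')
    v,u=np.mgrid[90:240,255:360];z=D[90:240,255:360].ravel()
    p=np.stack([u.ravel(),v.ravel(),np.ones(u.size)])*z
    X=(c['R'].T@(np.linalg.solve(c['camera_matrix'],p)-c['t'][:,None])*1000).T
    X=X[(z>0)&(X[:,0]>480)&(X[:,0]<670)&(abs(X[:,1]+9)<95)&(abs(X[:,1]+9)>35)&(X[:,2]>140)&(X[:,2]<330)]
    d=X-[670,0,118];a=np.degrees(np.arctan2(d[:,2],-d[:,0]));L=np.hypot(d[:,0],d[:,2])
    for lo in range(50,230,20):
        m=(L>lo)&(L<lo+20)
        if m.any(): print(lo,m.sum(),np.percentile(a[m],[10,50,90]).round(1))
''')
E
python3 -c "
from h import *
guard()"
```

```text
50 172 [50.4 53.1 57.2]
70 177 [48.9 51.4 54.2]
90 178 [48.5 50.8 53.1]
110 183 [48.4 50.  51.6]
130 174 [48.6 50.1 51.4]
150 100 [47.8 49.5 51. ]
170 44 [47.2 48.8 49.9]
190 57 [46.6 48.9 49.9]
210 10 [47.9 48.6 50.2]
```

```bash
python3 drive.py '0 -0.003 -0.002 0 0 0;0 0.0085 -0.0115 0 0 0;0 0.0215 -0.021 0 0 0;0 0.034 -0.028 0 0 0;0 0.034 -0.028 0 0 0'; python3 drive.py '0 0 0 0 0 0;0 0 0 0 0 0;0 0 0 0 0 0'; python3 -c "
from h import *
guard()"
```

```text
clock: 10.95
tcp_pos: [0.5699, -0.0074, 0.3594]
orientation: [-2.224, -2.216, 0.009]
contact_force: [-9.9, -4.9, 6.2]
grip_width: 0.014
gripper_force: 41.9
clock: 11.25
tcp_pos: [0.5686, -0.0073, 0.3586]
orientation: [-2.224, -2.216, 0.011]
contact_force: [-8.8, -5.1, 4.4]
grip_width: 0.0142
gripper_force: 41.7
50 164 [62.3 65.7 68.6]
70 165 [61.5 63.8 66.5]
90 161 [61.1 62.9 65. ]
110 175 [61.  62.5 64.2]
130 160 [61.1 62.3 63.7]
150 110 [60.3 62.  63.7]
170 50 [59.7 61.  62.3]
190 56 [59.4 61.1 62.7]
210 14 [60.6 61.4 62.4]
```

```bash
python3 drive.py '0 0 0 0 0 0;0 0 0 0 0 0;0 0 0 0 0 0;0 0 0 0 0 0;0 0 0 0 0 0'; python3 drive.py '0 0 0 0 0 0;0 0 0 0 0 0;0 0 0 0 0 0;0 0 0 0 0 0;0 0 0 0 0 0'; python3 -c "
from h import *
import cv2
guard()
P,D=imaging.grab_frame('scene');cv2.imwrite('pics/s6.png',cv2.resize(P[90:240,250:410],None,fx=4,fy=4,interpolation=cv2.INTER_CUBIC))"
```

```text
clock: 11.8
tcp_pos: [0.5686, -0.0073, 0.3586]
orientation: [-2.224, -2.216, 0.011]
contact_force: [-8.0, -4.7, 4.3]
grip_width: 0.0142
gripper_force: 41.7
clock: 12.3
tcp_pos: [0.5686, -0.0073, 0.3586]
orientation: [-2.224, -2.216, 0.011]
contact_force: [-7.8, -4.1, 4.3]
grip_width: 0.0142
gripper_force: 41.7
50 162 [62.1 65.7 69. ]
70 172 [61.5 63.8 66.5]
90 164 [61.2 63.  65.3]
110 170 [60.8 62.5 64.2]
130 153 [60.8 62.6 63.8]
150 115 [60.2 62.  63.5]
170 51 [60.  61.3 62.3]
190 59 [59.3 61.3 62.6]
210 12 [60.3 61.3 62.4]
```

View pics/s6.png

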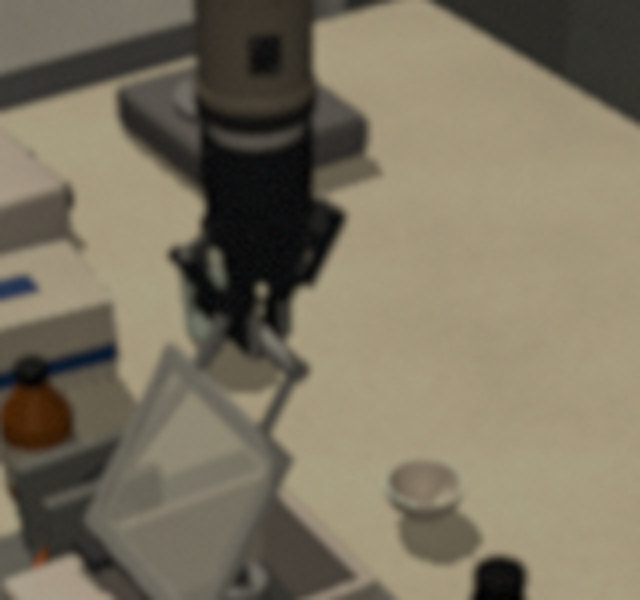

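The guard is steady at about 60–61 degrees with the bar pinched near (275,345). The neighbouring things are untouched, so I'm handing in.

```bash
python3 -c "
from bench import r, imaging, sensors, ticket
print(ticket.hand_in())"
```

```text
the job is handed in; nothing more can be done
None
```

I gave the pump lever three full strokes with the guard shut, then lifted the guard and handed the job in with the fingers still holding it at about 60–61 degrees, steady over the last second; the hand-in returned no verdict.

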